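# Stand the tall surface gauge on the marking-out plate

## Robot

A 6-joint arm with a two-finger parallel gripper is mounted at the origin on a cart in front of the work surface, level with it; the furniture and walls round the work are solid. World frame = base frame: x ahead of the robot, y to its left, z up, the work surface at z = 0. Lengths are in m, angles in rad, forces in N, time in s.
With the tool pointing down it reaches from about 0.35 to 0.85 m from the base axis. Payload 8.1 kg.
Tool frame: the origin (TCP) lies midway between the tips of the shut fingers; the grasp point (between the pads) lies 19 mm behind it; z points along the fingers, y is the direction in which the jaws open and shut (so a half turn about z gives the same grasp; the last joint's range is limited). The gripper opens to 93 mm and grips with 3 to 60 N. Pads are 15 mm wide; open, the fingers measure 128 mm over their backs; the gripper's body (75 mm by 188 mm) begins 65 mm behind the grasp point.
Start: joints at [-1.411, 0.13, 1.488, -0, 1.523, -0.085], TCP at [0.145, -0.582, 0.184] pointing down, gripper open.
Joint ranges: [-2.96, 2.96], [-0.89, 2.26], [0.02, 2.5], [-1.34, 4.48], [0, 2.73], [-2.66, 2.66]. Speed limits (rad/s): [2.39, 2.39, 2.79, 3.14, 3.14, 3.14].

## Interface

Orientations are given as a rotation vector (axis times angle).
In Python, from plant import robot gives the robot as it stands. The module is installed in compiled form; this text tells all that it offers.
- The arm moves only by the shell command python3 -m pendant 'ROWS' [FORCE]. ROWS is JSON, a list of rows, each an object with "translation": the shift along the tool's x, y, z in mm, a list of three; "twist": the turn, a rotation vector about the tool's x, y, z in rad, a list of three; "grip": the opening, from -1 (shut) to 1 (fully open). A call has exactly 10 rows; each row shifts and turns the pose as measured when the row begins, along the tool's axes as they then stand; what a row does not reach is not made up. A row lasts 1/10 s, in which the tool goes at most 50 mm and 8.59 degrees, less where a joint would pass 70% of its speed; a pose out of reach is approached as far as the arm can. A call is refused whole if a number of a shift passes 50 or a number of a turn 0.15, either way. A call with a gripper value outside its range is refused whole. The fingers move at their own pace and stop on an object; FORCE is the grip in N (left out, the last holds). Time passes only in rows, so rows that do not move let the fingers close, or fill a call up. It gives the time, the measured TCP pose, the force and the opening at its end, in the units of the state.
- robot.read_state(): the state, without advancing time (a new reading comes with each control period).
- robot.read_camera(name): name is "side" or "top"; returns (picture, depth): 420x560x3 uint8, red, green, blue; 420x560 float32, m along the optical axis (not along the pixel's ray), 0 where there is no reading.
- robot.camera_info(name): a dict with "vertical_fov" (degrees; the focal length in pixels is half the picture's height over the tangent of half this angle, whatever the lens; pixels are square), "cx", "cy" (the principal point, pixels), "D" ([k1, k2, p1, p2, k3] as OpenCV has them; the pictures are not rectified), "cam_to_world" (4x4, takes a point from camera to world coordinates). Camera axes: x right, y up, looking along -z (the intrinsics and any distortion apply to the point x, -y, -z); pixel columns grow to the right and rows downward; lengths in m; the calibration is good to about 2 mm. A picture is of the moment at which its call begins. camera_info takes no time and is no camera call.
- robot.close_job(): hands the job in, once; it reports no verdict.
The state is a dict: "t": time; "q": joint angles; "dq": joint speeds; "joint_torque": joint torques, N m; "tool_pos": TCP position; "orientation": TCP orientation; "force": force on the tool from outside, world axes, zero at the start; "wrist_torque": the same for the moment, N m; "opening": finger opening in m.
Only numpy, scipy, OpenCV 4.12 (cv2) and the standard library are available. Lean on these libraries where they do the work, as an engineer would, in place of code of your own. Each camera call takes 0.05 s, during which the arm holds its last target. There are 200 camera calls.

## Task

Two surface gauges, a tall one and a short one, stand on the bench beside the marking-out plate. Pick up the tall one by the heavy head at its top (it is top-heavy and falls if it is knocked or gripped low), carry it upright to the plate and set it down gently, standing with its base inside the scribed circle, ready to mark out the vee block. Do not let it tip over or drop, and leave the short gauge standing and the vee block where it is.

Things in the scene. Friction and masses are not known exactly. Their poses are not given: they have to be found in the camera images.
- tall_gauge: the TALL steel surface gauge to be moved, loose, 185 mm high, 0.48 to 0.78 kg: base 54 mm across, 11 mm thick; post 12 mm thick; heavy head on top. Origin: centre of its underside, z up the post, x the way the scriber needle points (54 mm from the axis, 115 mm up; thumb screw opposite, to 23 mm). Centre of mass about 100 mm up: free-standing it falls over at about 15 degrees
- tall_gauge_head (a point): centre of the tall gauge's head, the place to grip from above, across any direction: an upright steel cylinder 34 mm across and 50 mm high. On the gauge's axis, 160 mm above its underside, 25 mm below its top; axes as the gauge's. The scriber clamp begins 12 mm below the head
- short_gauge_head (a point): centre of the head of the SHORT gauge, a bystander: the same base, head and scriber on a shorter post, 110 mm high in all; this point is on its axis, 85 mm above its underside. Either gauge may stand left of the other, so it may be in the way to the plate. It must stay standing where it is
- circle (a point): centre of the circle (80 mm across, thin dark line) scribed on the flat top of the marking-out plate, at that height. The plate is a fixed steel slab 120 mm (its x) by 230 mm (its y), 25 mm high, with a low bar at each short end; the circle lies on its right half seen from the robot (-y), 55 mm from its middle. Axes: the plate's, z up
- vee_block_mid (a point): middle, half-way up, of the vee block: steel, 50 x 48 mm, 40 mm high, a vee in its top, loose on the plate's other (left, +y) half, 110 to 135 mm from the circle's centre. It must stay there

How it is judged:
On the way:
1. the tall gauge is lifted clear of the bench, upright (within 20 degrees) (height (world z) of tall_gauge_head above 0.195 m and angle between tall_gauge_head's own z axis and vertical below 0.35 rad), for 0.2 s.
At the end, for the whole second after the job is handed in: The tall gauge stands upright (within about 5 degrees), released and at rest, on the plate with its axis within 18 mm of the centre of the scribed circle; the short gauge still stands within 30 mm and the vee block within 20 mm of where they were (horizontal distance between tall_gauge_head and circle below 0.018 m and z of tall_gauge_head in the frame of circle between 0.155 and 0.165 m and angle between each of tall_gauge_head, short_gauge_head's own z axis and vertical below 0.1 rad and linear speed of tall_gauge below 0.02 m/s and distance of short_gauge_head from where it was at the start of the episode below 0.03 m and distance of vee_block_mid from where it was at the start of the episode below 0.02 m); the robot touches nothing.
It fails at once if the tall gauge is tipped by more than 35 degrees (angle between tall_gauge_head's own z axis and vertical above 0.6 rad).
It fails at once if the tall gauge is dropped (falls free, by about 10 mm or more) (linear speed of tall_gauge above 0.45 m/s and contact force between the fingers and tall_gauge below 0.05 N).
It fails at once if the short gauge is tipped over (angle between short_gauge_head's own z axis and vertical above 0.6 rad).
It also fails if it takes over 42 s, if anything falls off the work surface, if the arm or the gripper's body presses on something with over 40 N, if the wrist force passes 120 N, or if a joint passes its speed limit or range.

## Working session

There is one attempt and no reset: what is moved stays moved. The work goes in short steps, Python scripts to look and compute and a shell command to move; the robot and the scene stay as the last step left them, time stands still between calls to the robot, and variables do not carry over. Pictures are saved under pics/ and viewed, about 8 in all and at most 12, crops included, and the job is handed in when it is done.

```bash
mkdir -p pics; cat > h.py <<'E'
import numpy as np, cv2, pickle
from plant import robot
def snap(tag):
    for n in("top","side"):
        im,d=robot.read_camera(n); cv2.imwrite(f"pics/{tag}_{n}.png",im[:,:,::-1]); np.save(f"pics/{tag}_{n}.npy",d)
def K(n):
    i=robot.camera_info(n); f=210/np.tan(np.radians(i["vertical_fov"])/2)
    return np.array([[f,0,i["cx"]],[0,f,i["cy"]],[0,0,1.]]),np.array(i["D"],float),np.array(i["cam_to_world"])
def rays(n,uv):
    k,D,T=K(n); p=cv2.undistortPoints(np.array(uv,float).reshape(-1,1,2),k,D)[:,0]
    r=np.c_[p[:,0],-p[:,1],-np.ones(len(p))]
    return T[:3,3],r@T[:3,:3].T
def onplane(n,uv,z):
    o,r=rays(n,uv); return o+r*((z-o[2])/r[:,2])[:,None]
def cloud(n,d):
    v,u=np.mgrid[0:420,0:560]; o,r=rays(n,np.c_[u.ravel(),v.ravel()])
    P=(o+r*d.reshape(-1,1)); P[d.ravel()==0]=np.nan
    return P.reshape(420,560,3)
E
python3 - <<'E'
from h import *
snap("a")
for n in("top","side"):
    i=robot.camera_info(n);print(n,i["vertical_fov"],i["D"],np.round(i["cam_to_world"],3).tolist())
s=robot.read_state();print(s["t"],s["tool_pos"],s["orientation"],s["opening"],s["force"])
E
```

```text
top 42.5345064169006 [-0.01827286  0.          0.          0.          0.        ] [[0.014, 0.995, -0.094, 0.375], [-1.0, 0.014, 0.001, 0.096], [0.002, 0.094, 0.996, 1.239], [0.0, 0.0, 0.0, 1.0]]
side 50.1924189850822 [-0.01057982  0.          0.          0.          0.        ] [[-0.982, 0.1, -0.16, 0.288], [-0.189, -0.58, 0.792, 0.992], [-0.013, 0.808, 0.589, 0.798], [0.0, 0.0, 0.0, 1.0]]
0.1 [ 0.14531044 -0.58157518  0.182689  ] [-3.11649627e+00 -3.83273346e-01  1.01569720e-04] 0.09245596674540035 [-0.507693   -0.33657964 -0.17501549]
```

View pics/a_top.png

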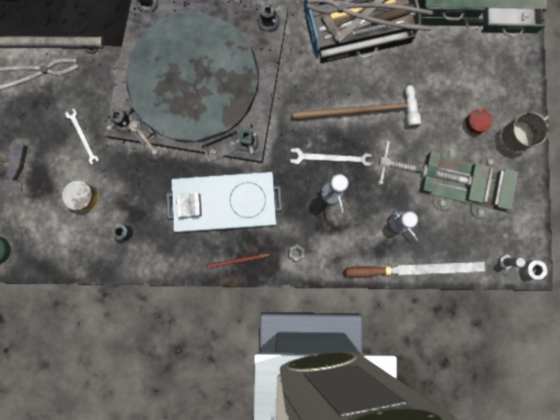

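View pics/a_side.png

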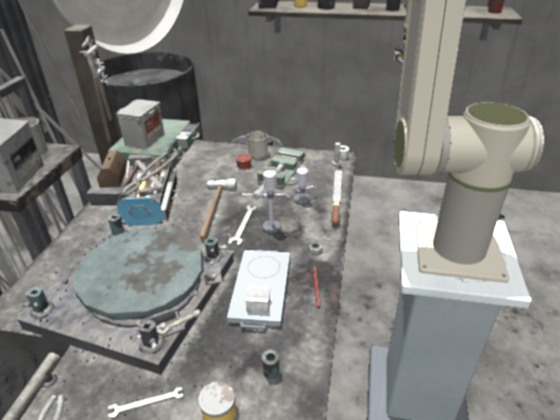

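The top view shows gauge heads at about (340,183) and (405,219), and the circle at (248,200). In the side view the gauge nearer the plate, head at (270,178), is the tall one. Next I measure both with depth and rays.

```bash
python3 - <<'E'
from h import *
im=cv2.imread("pics/a_top.png");d=np.load("pics/a_top.npy");P=cloud("top",d)
ims=cv2.imread("pics/a_side.png");Ps=cloud("side",np.load("pics/a_side.npy"))
for nm,Q,(u0,u1,v0,v1) in(("topL",P,(315,360,160,225)),("topR",P,(380,430,195,250)),("sideL",Ps,(240,290,160,240)),("sideR",Ps,(288,325,160,210))):
    q=Q[v0:v1,u0:u1]; m=q[...,2]>0.06; p=q[m]; zt=np.nanpercentile(p[:,2],97)
    h=p[p[:,2]>zt-.012]; c,r=cv2.minEnclosingCircle(h[:,:2].astype(np.float32))
    print(nm,"ztop",zt,"head centre",h.mean(0),c,r,len(h))
    b=q[(q[...,2]>0.006)&(q[...,2]<0.02)]
    if len(b): print("   base",np.median(b,0),b[:,:2].min(0),b[:,:2].max(0))
    n=q[(q[...,2]>(zt-.080))&(q[...,2]<zt-.055)]
    print("   needle lvl",np.round(n[np.linalg.norm(n[:,:2]-c,axis=1)>.02][:12],3).tolist())
# circle & plate
z=.025
g=cv2.cvtColor(im,cv2.COLOR_BGR2GRAY)
m=((P[...,2]>.012)&(P[...,2]<.035)).astype(np.uint8); m[:, :165]=0;m[:,282:]=0;m[:168]=0;m[238:]=0
bright=((g>150)*255).astype(np.uint8);bright[:, :165]=0;bright[:,282:]=0;bright[:165]=0;bright[240:]=0
cs,_=cv2.findContours(bright,cv2.RETR_EXTERNAL,cv2.CHAIN_APPROX_NONE);c=max(cs,key=cv2.contourArea)
box=cv2.boxPoints(cv2.minAreaRect(c));B=onplane("top",box,z);print("plate",np.round(box,1).tolist(),np.round(B,4).tolist(),"mid",B.mean(0))
sub=g[175:227,222:274]; dk=sub<np.median(sub)-12
cs,_=cv2.findContours(dk.astype(np.uint8),cv2.RETR_LIST,cv2.CHAIN_APPROX_NONE)
for c in sorted(cs,key=len)[-3:]:
    e=cv2.fitEllipse(c); uv=np.array(e[0])+[222,175];print("ell",len(c),uv,e[1],onplane("top",uv,z))
sp=P[195:205,235:260];print("plate z",np.nanmedian(sp[...,2]))
out=np.hstack([cv2.resize(im[150:260,230:440],None,fx=3.5,fy=3.5,interpolation=3)])
cv2.imwrite("pics/crop1.png",out)
E
```

```text
topL ztop 0.18898467212046247 head centre [ 0.51757759 -0.01063882  0.18498697] (0.5181513428688049, -0.011134128086268902) 0.01711946167051792 230
   base [ 0.51138883 -0.00469276  0.01166124] [ 0.44495113 -0.07432829] [0.59402734 0.02049816]
   needle lvl [[0.539, -0.002, 0.122], [0.539, -0.004, 0.12], [0.537, 0.0, 0.121], [0.538, -0.002, 0.116], [0.536, -0.0, 0.115], [0.498, -0.016, 0.112], [0.497, -0.017, 0.12], [0.495, -0.017, 0.12], [0.494, -0.017, 0.116], [0.494, -0.02, 0.114], [0.491, -0.017, 0.119], [0.491, -0.019, 0.117]]
topR ztop 0.11463994109644449 head centre [ 0.45234578 -0.16562296  0.11029657] (0.4525824189186096, -0.1662059873342514) 0.01702967658638954 206
   base [ 0.44461877 -0.15613495  0.01134577] [ 0.39086494 -0.23488062] [ 0.51363517 -0.12876155]
   needle lvl [[0.472, -0.153, 0.036], [0.471, -0.153, 0.046], [0.472, -0.157, 0.041], [0.472, -0.158, 0.045], [0.469, -0.149, 0.043], [0.47, -0.152, 0.043], [0.469, -0.153, 0.046], [0.467, -0.149, 0.047], [0.467, -0.151, 0.048], [0.465, -0.147, 0.042], [0.465, -0.149, 0.044], [0.463, -0.149, 0.046]]
sideL ztop 0.186
[... 997 characters left out ...]
041], [0.496, -0.348, 0.04], [0.526, -0.34, 0.038], [0.522, -0.336, 0.041]]
plate [[170.0, 178.5], [272.0, 171.39999389648438], [275.70001220703125, 224.3000030517578], [173.6999969482422, 231.5]] [[0.5422, 0.3577, 0.025], [0.5619, 0.1262, 0.025], [0.4416, 0.1159, 0.025], [0.4222, 0.3452, 0.025]] mid [0.49197092 0.2362512  0.025     ]
ell 82 [267.05984116 225.0363884 ] (1.9326963424682617, 58.79898452758789) [[0.43968802 0.1353264  0.025     ]]
ell 95 [247.33613396 199.65747452] (33.35170364379883, 34.501380920410156) [[0.49649475 0.18090758 0.025     ]]
ell 105 [247.29570198 199.72842979] (36.32662582397461, 37.00703430175781) [[0.4963322  0.18099573 0.025     ]]
plate z 0.02563457534351299
```

View pics/crop1.png

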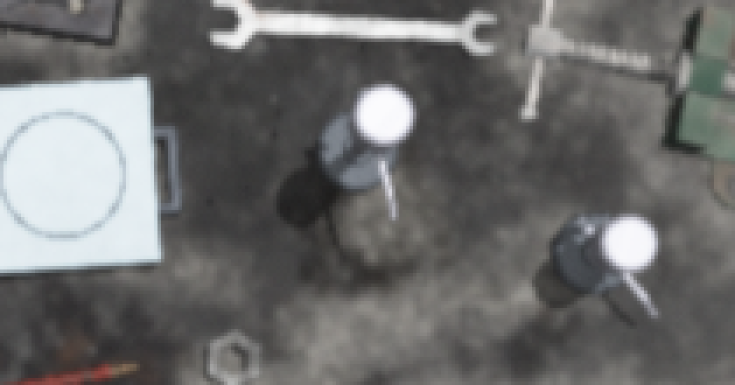

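The crop puts the circle at full-image (247.3,199.7), the tall head on the left and the short one on the right. Results:
- **Tall gauge axis:** about (0.5175,-0.0105).
- **Circle:** (0.4964,0.181). The position worked out from the plate edges agrees within 1 mm.

Raising the tool and approaching.

```bash
python3 -m pendant '[{"translation":[0,0,-30],"twist":[0,0,0],"grip":1},{"translation":[0,0,-30],"twist":[0,0,0],"grip":1},{"translation":[28,-26,0],"twist":[0,0,0],"grip":1},{"translation":[28,-26,0],"twist":[0,0,0],"grip":1},{"translation":[28,-26,0],"twist":[0,0,0],"grip":1},{"translation":[28,-26,0],"twist":[0,0,0],"grip":1},{"translation":[28,-26,0],"twist":[0,0,0],"grip":1},{"translation":[28,-26,0],"twist":[0,0,0],"grip":1},{"translation":[28,-26,0],"twist":[0,0,0],"grip":1},{"translation":[0,0,0],"twist":[0,0,0],"grip":1}]' 
cat > go.py <<'E'
import sys
from h import *
from scipy.spatial.transform import Rotation as R
s=robot.read_state();r=R.from_rotvec(s["orientation"]);t=np.array([float(x) for x in sys.argv[1:4]])
print("t",round(s["t"],2),"pos",np.round(s["tool_pos"],4),"tool-frame shift mm",np.round(r.inv().apply(t-s["tool_pos"])*1000,1),"tooltilt: zaxis",np.round(r.apply([0,0,1]),3),"F",np.round(s["force"],1),"open",round(s["opening"],4))
z=r.apply([0,0,1]);print("levelling twist (tool)",np.round(r.inv().apply(np.cross(z,[0,0,-1])),4),"q",np.round(s["q"],2))
E
python3 go.py 0.5175 -0.0105 0.235
```

```text
t: 1.1
tool_pos: [0.2944, -0.3471, 0.2401]
orientation: [-3.106, -0.376, 0.001]
force: [-0.1, -0.2, 0.6]
opening: 0.0926
t 1.1 pos [ 0.2944 -0.3471  0.2401] tool-frame shift mm [ 297.  -273.6    8.8] tooltilt: zaxis [-0.002  0.012 -1.   ] F [-0.1 -0.2  0.6] open 0.0926
levelling twist (tool) [-0.0125 -0.0011  0.    ] q [-0.98 -0.27  1.77  0.01  1.66  0.35]
```

```bash
python3 -m pendant '[{"translation":[32,-30,0],"twist":[0,0,0],"grip":1},{"translation":[32,-30,0],"twist":[0,0,0],"grip":1},{"translation":[32,-30,0],"twist":[0,0,0],"grip":1},{"translation":[32,-30,0],"twist":[0,0,0],"grip":1},{"translation":[32,-30,0],"twist":[0,0,0],"grip":1},{"translation":[32,-30,0],"twist":[0,0,0],"grip":1},{"translation":[32,-30,0],"twist":[0,0,0],"grip":1},{"translation":[32,-30,0],"twist":[0,0,0],"grip":1},{"translation":[20,-16,0],"twist":[-0.012,0,0],"grip":1},{"translation":[0,0,0],"twist":[0,0,0],"grip":1}]' >/dev/null
python3 go.py 0.5175 -0.0105 0.235
```

```text
t 2.1 pos [ 0.5068 -0.0261  0.2391] tool-frame shift mm [ 14.1 -12.7   4. ] tooltilt: zaxis [-0.004 -0.001 -1.   ] F [-0.   0.8 -0.3] open 0.0927
levelling twist (tool) [ 0.0005  0.0038 -0.    ] q [-0.15 -0.13  1.65 -0.    1.63  1.18]
```

```bash
python3 -m pendant '[{"translation":[7,-6,0],"twist":[0,0,0],"grip":1},{"translation":[5,-5,0],"twist":[0,0,0],"grip":1},{"translation":[2,-2,0],"twist":[0,0.004,0],"grip":1},{"translation":[0,0,0],"twist":[0,0,0],"grip":1},{"translation":[0,0,0],"twist":[0,0,0],"grip":1},{"translation":[0,0,0],"twist":[0,0,0],"grip":1},{"translation":[0,0,0],"twist":[0,0,0],"grip":1},{"translation":[0,0,0],"twist":[0,0,0],"grip":1},{"translation":[0,0,0],"twist":[0,0,0],"grip":1},{"translation":[0,0,0],"twist":[0,0,0],"grip":1}]' >/dev/null
python3 go.py 0.5175 -0.0105 0.143; python3 -c "
from h import *
snap('b')
a=cv2.imread('pics/b_side.png')[90:250,190:350];cv2.imwrite('pics/b_c.png',cv2.resize(a,None,fx=3.5,fy=3.5,interpolation=3))"
```

```text
t 3.1 pos [ 0.5167 -0.0142  0.2385] tool-frame shift mm [ 1.7 -3.5 95.5] tooltilt: zaxis [-0.001 -0.001 -1.   ] F [-0.4  0.3  0.3] open 0.0929
levelling twist (tool) [ 0.0012  0.0012 -0.    ] q [-0.13 -0.11  1.63 -0.    1.62  1.22]
```

View pics/b_c.png

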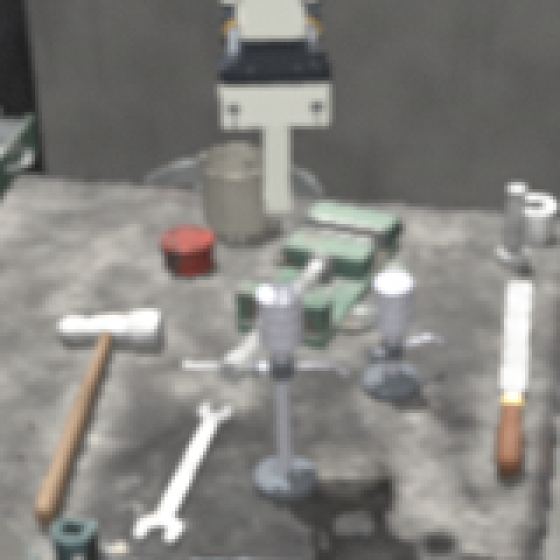

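The finger (crop x about 278) is right above the tall head (279). Descending.

```bash
python3 -m pendant '[{"translation":[1,-2,10],"twist":[0,0,0],"grip":1},{"translation":[1,-1,15],"twist":[0,0,0],"grip":1},{"translation":[0,0,15],"twist":[0,0,0],"grip":1},{"translation":[0,0,15],"twist":[0,0,0],"grip":1},{"translation":[0,0,12],"twist":[0,0,0],"grip":1},{"translation":[0,0,10],"twist":[0,0,0],"grip":1},{"translation":[0,0,8],"twist":[0,0,0],"grip":1},{"translation":[0,0,5],"twist":[0,0,0],"grip":1},{"translation":[0,0,0],"twist":[0,0,0],"grip":1},{"translation":[0,0,0],"twist":[0,0,0],"grip":1}]' >/dev/null
python3 go.py 0.5175 -0.0105 0.143
```

```text
t 4.2 pos [ 0.5158 -0.0099  0.1373] tool-frame shift mm [ 1.4  0.9 -5.7] tooltilt: zaxis [-0.006 -0.001 -1.   ] F [-0.3 -0.5  0. ] open 0.0925
levelling twist (tool) [-0.0006  0.0059 -0.    ] q [-0.12 -0.07  1.77 -0.    1.44  1.22]
```

```bash
python3 -m pendant '[{"translation":[1,1,-3],"twist":[0,0.006,0],"grip":1},{"translation":[0,0,-2],"twist":[0,0,0],"grip":0.5},{"translation":[0,0,0],"twist":[0,0,0],"grip":0.2},{"translation":[0,0,0],"twist":[0,0,0],"grip":0},{"translation":[0,0,0],"twist":[0,0,0],"grip":-0.05},{"translation":[0,0,0],"twist":[0,0,0],"grip":-0.1},{"translation":[0,0,0],"twist":[0,0,0],"grip":-0.1},{"translation":[0,0,0],"twist":[0,0,0],"grip":-0.1},{"translation":[0,0,0],"twist":[0,0,0],"grip":-0.1},{"translation":[0,0,0],"twist":[0,0,0],"grip":-0.1}]' 5 >/dev/null
python3 go.py 0.5175 -0.0105 0.143; python3 -c "
from h import *
snap('c')
a=cv2.imread('pics/c_side.png')[90:250,190:350];b=cv2.imread('pics/c_top.png')[130:240,280:390]
cv2.imwrite('pics/c_c.png',np.hstack([cv2.resize(a,(400,400),interpolation=3),cv2.resize(b,(400,400),interpolation=3)]))"
```

```text
t 5.2 pos [ 0.5189 -0.011   0.1454] tool-frame shift mm [-1.3 -0.8  2.4] tooltilt: zaxis [ 0.005  0.    -1.   ] F [ 1.1 -0.7  0.9] open 0.0419
levelling twist (tool) [ 0.0011 -0.0048  0.    ] q [-0.12 -0.07  1.77  0.    1.44  1.22]
```

View pics/c_c.png

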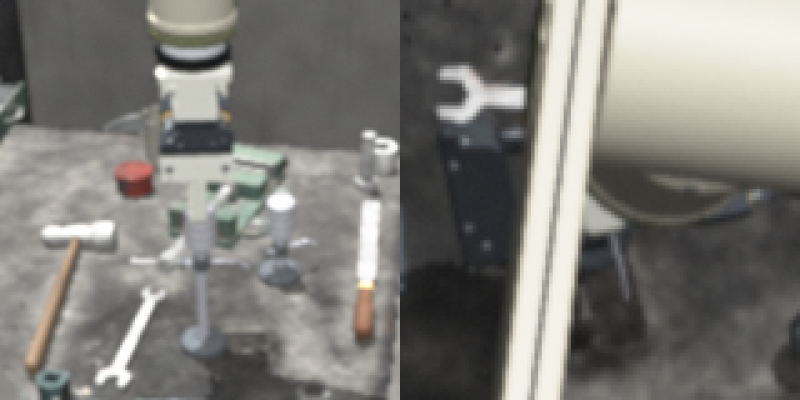

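The fingers straddle the head with nothing touched and the gauge still upright. Closing slowly with a light grip first.

```bash
python3 -m pendant '[{"translation":[0,0,0],"twist":[0,0,0],"grip":-0.15},{"translation":[0,0,0],"twist":[0,0,0],"grip":-0.18},{"translation":[0,0,0],"twist":[0,0,0],"grip":-0.21},{"translation":[0,0,0],"twist":[0,0,0],"grip":-0.24},{"translation":[0,0,0],"twist":[0,0,0],"grip":-0.26},{"translation":[0,0,0],"twist":[0,0,0],"grip":-0.28},{"translation":[0,0,0],"twist":[0,0,0],"grip":-0.3},{"translation":[0,0,0],"twist":[0,0,0],"grip":-0.35},{"translation":[0,0,0],"twist":[0,0,0],"grip":-0.5},{"translation":[0,0,0],"twist":[0,0,0],"grip":-1}]' 5 >/dev/null
python3 go.py 0.5175 -0.0105 0.143
python3 -m pendant '[{"translation":[0,0,0],"twist":[0,0,0],"grip":-1},{"translation":[0,0,0],"twist":[0,0,0],"grip":-1},{"translation":[0,0,-5],"twist":[0,0,0],"grip":-1},{"translation":[0,0,-5],"twist":[0,0,0],"grip":-1},{"translation":[0,0,-10],"twist":[0,0,0],"grip":-1},{"translation":[0,0,-12],"twist":[0,0,0],"grip":-1},{"translation":[0,0,-15],"twist":[0,0,0],"grip":-1},{"translation":[0,0,-15],"twist":[0,0,0],"grip":-1},{"translation":[0,0,-10],"twist":[0,0,0],"grip":-1},{"translation":[0,0,-5],"twist":[0,0,0],"grip":-1}]' 30 >/dev/null
python3 go.py 0.4964 0.181 0.23
python3 -c "
from h import *
snap('d')
a=cv2.imread('pics/d_side.png')[70:270,170:370];cv2.imwrite('pics/d_c.png',cv2.resize(a,(600,600),interpolation=3))"
```

```text
t 6.3 pos [ 0.519  -0.0111  0.1455] tool-frame shift mm [-1.3 -1.   2.5] tooltilt: zaxis [ 0.005 -0.    -1.   ] F [-1.1  0.6  0.1] open 0.0333
levelling twist (tool) [ 0.0012 -0.0049  0.    ] q [-0.12 -0.07  1.77  0.    1.44  1.22]
t 7.3 pos [ 0.5161 -0.0107  0.2259] tool-frame shift mm [  24.6 -191.2   -3.9] tooltilt: zaxis [-0.002  0.001 -1.   ] F [-0.9 -0.8 -8.4] open 0.0327
levelling twist (tool) [-0.0014  0.0016  0.    ] q [-0.12 -0.11  1.65  0.    1.6   1.22]
```

View pics/d_c.png

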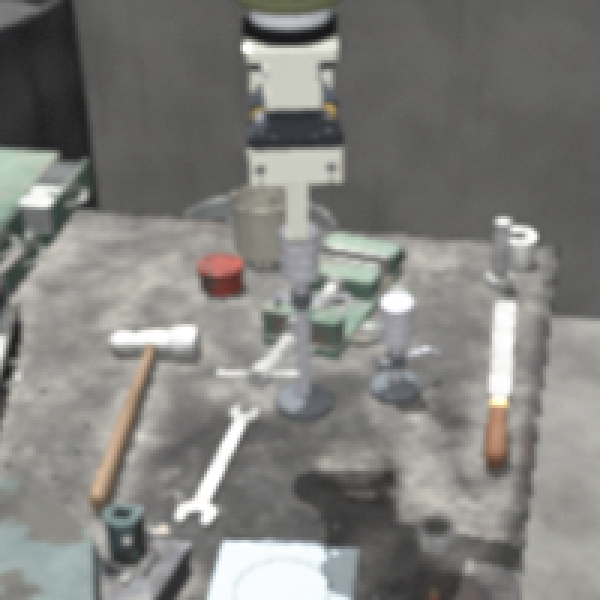

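The gauge is held upright, with its base about 80 mm clear of the bench. Carrying it to the plate.

```bash
python3 -m pendant '[{"translation":[1,-10,0],"twist":[0,0,0],"grip":-1},{"translation":[2,-18,0],"twist":[0,0,0],"grip":-1},{"translation":[3,-25,0],"twist":[0,0,0],"grip":-1},{"translation":[4,-28,0],"twist":[0,0,0],"grip":-1},{"translation":[4,-28,0],"twist":[0,0,0],"grip":-1},{"translation":[4,-26,0],"twist":[0,0,0],"grip":-1},{"translation":[3,-22,0],"twist":[0,0,0],"grip":-1},{"translation":[2,-15,0],"twist":[0,0,0],"grip":-1},{"translation":[1,-8,0],"twist":[0,0,0],"grip":-1},{"translation":[0,0,0],"twist":[0,0,0],"grip":-1}]' 30 >/dev/null
python3 go.py 0.4964 0.181 0.23
```

```text
t 8.4 pos [0.4909 0.1815 0.2164] tool-frame shift mm [  5.1   1.7 -13.7] tooltilt: zaxis [-0.017  0.001 -1.   ] F [ 0.3 -0.2 -7.7] open 0.0324
levelling twist (tool) [-0.0051  0.0159 -0.    ] q [ 0.25 -0.07  1.64  0.01  1.59  1.59]
```

```bash
python3 -m pendant '[{"translation":[3,1,0],"twist":[0,0.008,0],"grip":-1},{"translation":[2,1,0],"twist":[-0.004,0.008,0],"grip":-1},{"translation":[0,0,5],"twist":[0,0,0],"grip":-1},{"translation":[0,0,5],"twist":[0,0,0],"grip":-1},{"translation":[0,0,5],"twist":[0,0,0],"grip":-1},{"translation":[0,0,5],"twist":[0,0,0],"grip":-1},{"translation":[0,0,0],"twist":[0,0,0],"grip":-1},{"translation":[0,0,0],"twist":[0,0,0],"grip":-1},{"translation":[0,0,0],"twist":[0,0,0],"grip":-1},{"translation":[0,0,0],"twist":[0,0,0],"grip":-1}]' 30 >/dev/null
python3 go.py 0.4964 0.181 0.171
python3 - <<'E'
from h import *
snap('e')
P=cloud("side",np.load("pics/e_side.npy"))
s=robot.read_state()["tool_pos"]
D=np.linalg.norm(P[...,:2]-s[:2],axis=2)
for lo,hi in((.045,.056),(.06,.085),(.085,.11),(.11,.14),(.16,.19)):
    m=(D<.035)&(P[...,2]>lo-.01)&(P[...,2]<hi); p=P[m]
    if len(p): print(lo,len(p),np.median(p,0),p.min(0),p.max(0))
a=cv2.imread('pics/e_side.png')[140:340,170:370];cv2.imwrite('pics/e_c.png',cv2.resize(a,(600,600),interpolation=3))
E
```

```text
t 9.4 pos [0.4965 0.1772 0.1932] tool-frame shift mm [ 0.8 -3.8 22.2] tooltilt: zaxis [-0.001 -0.001 -1.   ] F [-0.  -0.3 -7.9] open 0.0326
levelling twist (tool) [ 0.0006  0.0009 -0.    ] q [ 0.25 -0.07  1.68 -0.    1.54  1.59]
0.045 51 [0.48948478 0.19898928 0.05309291] [0.46617351 0.17773005 0.04703069] [0.51430146 0.20594795 0.05597163]
0.06 278 [0.49033751 0.18413588 0.05969594] [0.46617351 0.14988418 0.05045062] [0.51860385 0.20594795 0.08481218]
0.085 53 [0.49257958 0.18089094 0.09340175] [0.48777951 0.17481093 0.07552224] [0.49910489 0.18472178 0.10866196]
0.11 67 [0.49194371 0.18089094 0.12076772] [0.48753465 0.17419967 0.10098706] [0.49919532 0.18464404 0.13969344]
0.16 134 [0.49241823 0.18325561 0.16749699] [0.46404621 0.16625867 0.15023186] [0.51702001 0.19276899 0.18988687]
```

View pics/e_c.png

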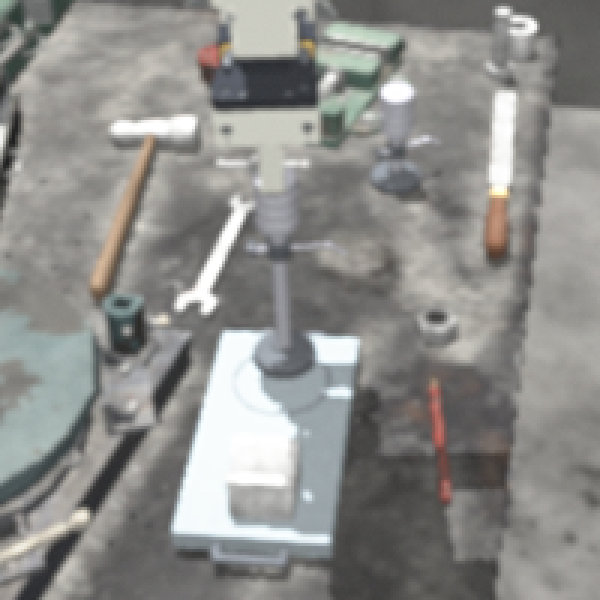

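The gauge hangs upright over the circle (base at crop (283,355)). Its axis measures about (0.493,0.179), roughly 4 mm off centre, so I correct that while lowering.

```bash
python3 -m pendant '[{"translation":[2,-1,0],"twist":[0,0,0],"grip":-1},{"translation":[1,-1,2],"twist":[0,0,0],"grip":-1},{"translation":[0,0,3],"twist":[0,0,0],"grip":-1},{"translation":[0,0,3],"twist":[0,0,0],"grip":-1},{"translation":[0,0,3],"twist":[0,0,0],"grip":-1},{"translation":[0,0,2],"twist":[0,0,0],"grip":-1},{"translation":[0,0,1],"twist":[0,0,0],"grip":-1},{"translation":[0,0,0],"twist":[0,0,0],"grip":-1},{"translation":[0,0,0],"twist":[0,0,0],"grip":-1},{"translation":[0,0,0],"twist":[0,0,0],"grip":-1}]' 30 >/dev/null
python3 go.py 0.5 0.180 0.171
```

```text
t 10.5 pos [0.4992 0.1802 0.178 ] tool-frame shift mm [0.7 0.3 7. ] tooltilt: zaxis [-0.001 -0.001 -1.   ] F [ 0.3 -1.  -7.2] open 0.0325
levelling twist (tool) [0.0007 0.0007 0.    ] q [ 0.25 -0.05  1.69 -0.    1.51  1.59]
```

```bash
python3 -m pendant '[{"translation":[0,0,1.5],"twist":[0,0,0],"grip":-1},{"translation":[0,0,1],"twist":[0,0,0],"grip":-1},{"translation":[0,0,1],"twist":[0,0,0],"grip":-1},{"translation":[0,0,0.5],"twist":[0,0,0],"grip":-1},{"translation":[0,0,0.5],"twist":[0,0,0],"grip":-1},{"translation":[0,0,0.5],"twist":[0,0,0],"grip":-1},{"translation":[0,0,0],"twist":[0,0,0],"grip":-1},{"translation":[0,0,0],"twist":[0,0,0],"grip":-1},{"translation":[0,0,0],"twist":[0,0,0],"grip":-1},{"translation":[0,0,0],"twist":[0,0,0],"grip":-1}]' 30 >/dev/null
python3 go.py 0.5 0.180 0.171
```

```text
t 11.5 pos [0.4995 0.1802 0.1729] tool-frame shift mm [0.5 0.3 1.9] tooltilt: zaxis [ 0.    -0.001 -1.   ] F [-0.1  0.2 -7.2] open 0.0328
levelling twist (tool) [0.0006 0.     0.    ] q [ 0.25 -0.05  1.69 -0.    1.5   1.59]
```

```bash
python3 -m pendant '[{"translation":[0,0,0.5],"twist":[0,0,0],"grip":-1},{"translation":[0,0,0.5],"twist":[0,0,0],"grip":-1},{"translation":[0,0,0.5],"twist":[0,0,0],"grip":-1},{"translation":[0,0,0],"twist":[0,0,0],"grip":-1},{"translation":[0,0,0.3],"twist":[0,0,0],"grip":-1},{"translation":[0,0,0],"twist":[0,0,0],"grip":-1},{"translation":[0,0,0],"twist":[0,0,0],"grip":-1},{"translation":[0,0,0],"twist":[0,0,0],"grip":-1},{"translation":[0,0,0],"twist":[0,0,0],"grip":-1},{"translation":[0,0,0],"twist":[0,0,0],"grip":-1}]' 30 >/dev/null
python3 go.py 0.5 0.180 0.17
```

```text
t 12.5 pos [0.4995 0.1802 0.171 ] tool-frame shift mm [0.4 0.3 1. ] tooltilt: zaxis [ 0.    -0.001 -1.   ] F [-0.1 -0.1 -7.7] open 0.0328
levelling twist (tool) [ 0.0006 -0.0001  0.    ] q [ 0.25 -0.05  1.7  -0.    1.5   1.59]
```

Not yet touching (force is still the gauge's weight); continuing in small steps.

```bash
python3 -m pendant '[{"translation":[0,0,0.4],"twist":[0,0,0],"grip":-1},{"translation":[0,0,0.4],"twist":[0,0,0],"grip":-1},{"translation":[0,0,0.4],"twist":[0,0,0],"grip":-1},{"translation":[0,0,0.4],"twist":[0,0,0],"grip":-1},{"translation":[0,0,0],"twist":[0,0,0],"grip":-1},{"translation":[0,0,0],"twist":[0,0,0],"grip":-1},{"translation":[0,0,0],"twist":[0,0,0],"grip":-1},{"translation":[0,0,0],"twist":[0,0,0],"grip":-1},{"translation":[0,0,0],"twist":[0,0,0],"grip":-1},{"translation":[0,0,0],"twist":[0,0,0],"grip":-1}]' 30 >/dev/null
python3 go.py 0.5 0.180 0.17
```

```text
t 13.5 pos [0.5003 0.1804 0.1706] tool-frame shift mm [-0.3  0.3  0.6] tooltilt: zaxis [ 0.002 -0.    -1.   ] F [-1.  -0.2 -5.4] open 0.0327
levelling twist (tool) [ 0.0006 -0.0022  0.    ] q [ 0.25 -0.05  1.7  -0.    1.49  1.59]
```

```bash
python3 -m pendant '[{"translation":[0,0,0.5],"twist":[0,0,0],"grip":-1},{"translation":[0,0,0.5],"twist":[0,0,0],"grip":-1},{"translation":[0,0,0.5],"twist":[0,0,0],"grip":-1},{"translation":[0,0,0.5],"twist":[0,0,0],"grip":-1},{"translation":[0,0,0],"twist":[0,0,0],"grip":-1},{"translation":[0,0,0],"twist":[0,0,0],"grip":-1},{"translation":[0,0,0],"twist":[0,0,0],"grip":-1},{"translation":[0,0,0],"twist":[0,0,0],"grip":-1},{"translation":[0,0,0],"twist":[0,0,0],"grip":-1},{"translation":[0,0,0],"twist":[0,0,0],"grip":-1}]' 30 >/dev/null
python3 go.py 0.5 0.180 0.17
python3 - <<'E'
from h import *
snap('f')
P=cloud("side",np.load("pics/f_side.npy"))
D=np.linalg.norm(P[...,:2]-[.497,.18],axis=2)
for lo,hi in((.029,.04),(.06,.08),(.08,.10),(.10,.12)):
    p=P[(D<.035)&(P[...,2]>lo)&(P[...,2]<hi)]
    print(lo,len(p),np.median(p,0),p.min(0),p.max(0))
E
```

```text
t 14.5 pos [0.5015 0.1807 0.1707] tool-frame shift mm [-1.6  0.3  0.7] tooltilt: zaxis [ 0.006  0.001 -1.   ] F [-1.2 -0.3 -2.3] open 0.0328
levelling twist (tool) [ 0.0006 -0.0058  0.    ] q [ 0.25 -0.05  1.7  -0.    1.49  1.59]
0.029 221 [0.49357131 0.18885508 0.03662082] [0.47009061 0.15406686 0.02905127] [0.52230694 0.20908632 0.03998589]
0.06 31 [0.49549552 0.18320889 0.06992571] [0.49113007 0.17715619 0.06032631] [0.50114195 0.18976547 0.07950879]
0.08 31 [0.49676149 0.18340801 0.0911599 ] [0.49241161 0.17986573 0.08098451] [0.50364292 0.18787496 0.09942074]
0.1 29 [0.49647722 0.18438378 0.11097499] [0.49198965 0.18051904 0.1018518 ] [0.50252865 0.19001088 0.11921139]
```

Contact made: the load on the wrist is falling, and the base and post measure within 1–2 mm of the centre. Leveling, easing the grip to 3 N, then opening slowly.

```bash
python3 -m pendant '[{"translation":[-1,0,0.2],"twist":[0,-0.006,0],"grip":-1},{"translation":[0,0,0],"twist":[0,0,0],"grip":-1},{"translation":[0,0,0],"twist":[0,0,0],"grip":-1},{"translation":[0,0,0],"twist":[0,0,0],"grip":-1},{"translation":[0,0,0],"twist":[0,0,0],"grip":-1},{"translation":[0,0,0],"twist":[0,0,0],"grip":-1},{"translation":[0,0,0],"twist":[0,0,0],"grip":-1},{"translation":[0,0,0],"twist":[0,0,0],"grip":-1},{"translation":[0,0,0],"twist":[0,0,0],"grip":-1},{"translation":[0,0,0],"twist":[0,0,0],"grip":-1}]' 3
python3 -m pendant '[{"translation":[0,0,0],"twist":[0,0,0],"grip":-0.26},{"translation":[0,0,0],"twist":[0,0,0],"grip":-0.24},{"translation":[0,0,0],"twist":[0,0,0],"grip":-0.22},{"translation":[0,0,0],"twist":[0,0,0],"grip":-0.2},{"translation":[0,0,0],"twist":[0,0,0],"grip":-0.15},{"translation":[0,0,0],"twist":[0,0,0],"grip":-0.1},{"translation":[0,0,0],"twist":[0,0,0],"grip":0},{"translation":[0,0,0],"twist":[0,0,0],"grip":0.2},{"translation":[0,0,0],"twist":[0,0,0],"grip":0.5},{"translation":[0,0,0],"twist":[0,0,0],"grip":1}]' >/dev/null
python3 go.py 0.5 0.180 0.27
python3 - <<'E'
from h import *
snap('g')
a=cv2.imread('pics/g_side.png')[140:340,170:370];cv2.imwrite('pics/g_c.png',cv2.resize(a,(600,600),interpolation=3))
E
```

```text
t: 15.6
tool_pos: [0.5007, 0.1805, 0.1708]
orientation: [3.121, 0.354, -0.0]
force: [-1.1, 0.1, -0.8]
opening: 0.0335
t 16.6 pos [0.5019 0.1808 0.172 ] tool-frame shift mm [ -1.7   0.4 -98. ] tooltilt: zaxis [ 0.003  0.    -1.   ] F [-0.3  0.9  0.2] open 0.0656
levelling twist (tool) [ 0.0004 -0.0029 -0.    ] q [ 0.25 -0.05  1.69 -0.    1.49  1.59]
```

View pics/g_c.png

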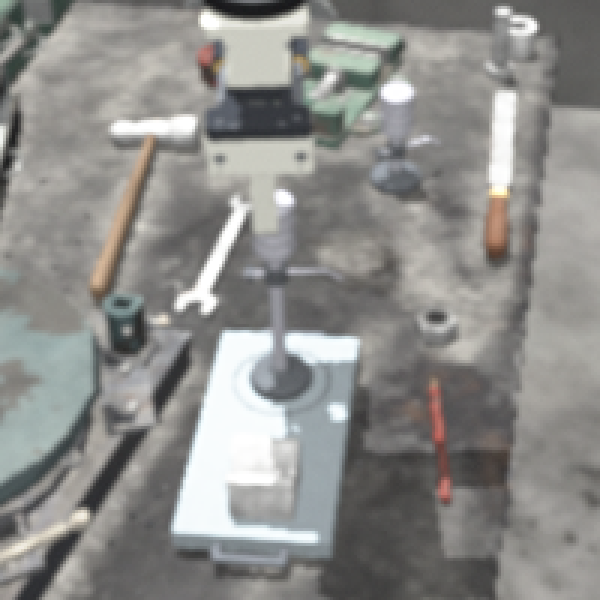

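The gauge stands upright inside the circle (base at (280,378), ring around it) with the fingers open. Finishing opening, then retracting straight up.

```bash
python3 -m pendant '[{"translation":[0,0,0],"twist":[0,0,0],"grip":1},{"translation":[0,0,0],"twist":[0,0,0],"grip":1},{"translation":[0,0,0],"twist":[0,0,0],"grip":1},{"translation":[0,0,-8],"twist":[0,0,0],"grip":1},{"translation":[0,0,-12],"twist":[0,0,0],"grip":1},{"translation":[0,0,-15],"twist":[0,0,0],"grip":1},{"translation":[0,0,-20],"twist":[0,0,0],"grip":1},{"translation":[0,0,-20],"twist":[0,0,0],"grip":1},{"translation":[0,0,-15],"twist":[0,0,0],"grip":1},{"translation":[0,0,0],"twist":[0,0,0],"grip":1}]' >/dev/null
python3 go.py 0.5 0.180 0.27
python3 - <<'E'
from h import *
snap('h')
P=cloud("side",np.load("pics/h_side.npy"));P0=cloud("side",np.load("pics/a_side.npy"))
D=np.linalg.norm(P[...,:2]-[.497,.18],axis=2)
for lo,hi in((.029,.04),(.06,.12),(.165,.20),(.2,.216)):
    p=P[(D<.03)&(P[...,2]>lo)&(P[...,2]<hi)]
    print(lo,len(p),np.median(p,0),p.min(0),p.max(0))
for nm,c,lo,hi,r in(("short",[.4525,-.166],.075,.12,.03),("vee",[.487,.295],.04,.075,.05)):
    for Q in(P0,P):
        p=Q[(np.linalg.norm(Q[...,:2]-c,axis=2)<r)&(Q[...,2]>lo)&(Q[...,2]<hi)];print(nm,len(p),np.round(p.mean(0),4))
a=cv2.imread('pics/h_side.png')[140:340,170:370];cv2.imwrite('pics/h_c.png',cv2.resize(a,(600,600),interpolation=3))
E
```

```text
t 17.7 pos [0.5024 0.181  0.2729] tool-frame shift mm [-2.6  0.5  2.9] tooltilt: zaxis [ 0.008  0.001 -1.   ] F [-0.2  0.2  0.8] open 0.0928
levelling twist (tool) [ 0.0003 -0.0078 -0.    ] q [ 0.25 -0.08  1.54 -0.    1.67  1.59]
0.029 220 [0.49288819 0.18895957 0.03649091] [0.46995984 0.15808484 0.02922216] [0.52237527 0.20878889 0.03999679]
0.06 93 [0.49568979 0.18395477 0.0909897 ] [0.49053584 0.17653786 0.06232359] [0.50280095 0.18950332 0.11909046]
0.165 181 [0.49318821 0.19303075 0.18272159] [0.48004068 0.17744299 0.1653395 ] [0.51270717 0.19858067 0.19993158]
0.2 136 [0.4953997  0.18684025 0.20927775] [0.48065223 0.16706689 0.20017993] [0.51369365 0.19988705 0.2125053 ]
short 150 [ 0.451  -0.1578  0.0979]
short 151 [ 0.4507 -0.1577  0.0978]
vee 526 [0.4793 0.3124 0.0568]
vee 530 [0.4792 0.3127 0.0567]
```

View pics/h_c.png

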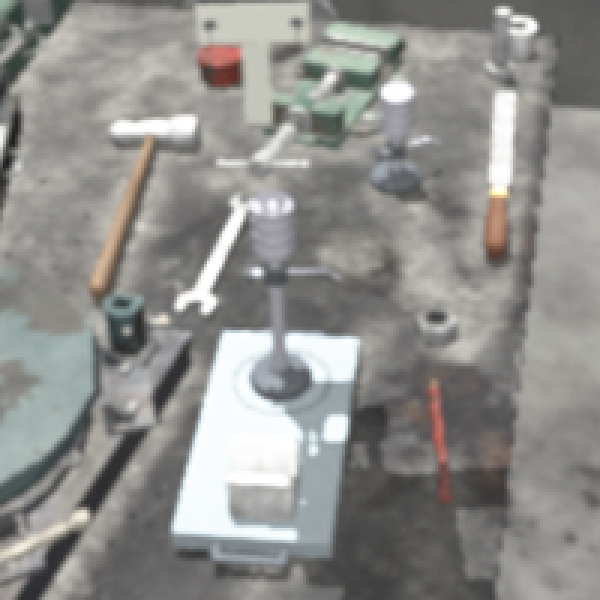

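The gripper is clear of everything. The tall gauge stands upright in the circle: head axis about (0.497,0.182), base centre about (0.496,0.182), circle centre (0.4964,0.181). The short gauge and vee block have not moved. Handing in.

```bash
python3 -c "
from plant import robot
print(robot.close_job())"
```

```text
the job is handed in; nothing more can be done
None
```

I gripped the tall gauge by its head, lifted it about 80 mm, carried it upright to the plate and set it down. I eased the grip before opening, pulled the gripper straight up clear, and handed in at about 18 s; no verdict was reported.

- **Position:** the gauge's axis is about 1–2 mm from the circle's centre, against the 18 mm allowed. It stands upright with its top at about z = 0.21 m, and head and base line up.
- **Bystanders:** the short gauge and the vee block moved less than 0.5 mm by the depth images.
- **Robot:** the fingers are clear of everything, about 60 mm above the head, and the last force reading was about zero.
- **Mended on the way:** while hanging over the plate the gauge was about 4 mm off centre, which I corrected before lowering it. The base touched down slightly on one edge (about 0.006 rad), which I leveled before release.

No final check failed or disagreed.

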